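# Load the cold-pack lift

## Robot

A 6-joint arm with a two-finger parallel gripper is mounted at the origin on the work surface; the furniture and walls round the work are solid. World frame = base frame: x ahead of the robot, y to its left, z up, the work surface at z = 0. Lengths are in mm, angles in rad, forces in N, time in s.
With the tool pointing down it reaches from about 300 to 775 mm from the base axis. Payload 14.6 kg.
Tool frame: the origin (TCP) lies midway between the tips of the shut fingers; the grasp point (between the pads) lies 19 mm behind it (robot.grasp_offset is the distance from the TCP to the grasp point, in mm); z points along the fingers, y is the line along which they close (so a half turn about z gives the same grasp; the last joint's range is limited). The gripper opens to 85 mm and grips with 20 to 120 N. Pads are 22 mm wide; open, the fingers measure 114 mm over their backs; the gripper's body (76 mm by 85 mm) begins 54 mm behind the grasp point. The pads swing forward as they close: fully open they stand 13 mm farther back than shut.
Start: joints at [-1.389, 0.3, 1.521, -0, 1.321, -0.067], TCP at [135.426, -533.056, 204.881] pointing down, gripper open.
Joint ranges: [-3.03, 3.03], [-0.79, 2.21], [0.23, 2.52], [-1.04, 4.18], [0, 3.07], [-2.55, 2.55]. Speed limits (rad/s): [2.22, 2.22, 2.57, 3.14, 3.14, 3.14].

## Interface

Orientations are given as a rotation vector (axis times angle).
In Python, from cell import robot, set_gripper, imaging, status gives the robot as it stands. Calls block until the motion is done:
- robot.movep(position, orientation): joint-space move of the TCP to a pose.
- robot.move_linear(position, max_speed=150, ori=None): straight line of the TCP; ori=None keeps the orientation; max_speed is the mean speed in mm/s.
- robot.movej(angles): joint-space move.
- set_gripper(opening): finger opening in mm; the grip force is fixed at half the most; returns when the fingers have stopped.
- robot.wait(seconds).
- robot.ik(position, orientation): joint angles nearest the present ones, or None.
- imaging.read_camera(name): name is "scene" or "top" or "wrist"; returns the picture (480x640x3 uint8, red, green, blue); there is no depth.
- imaging.calibration(name): a dict with "vfov" (degrees; the focal length in pixels is half the picture's height over the tangent of half this angle, whatever the lens; pixels are square), "cx", "cy" (the principal point, pixels), "world_from_camera" (4x4, takes a point from camera to world coordinates); the wrist camera has in their place "T_tool_cam" (4x4, takes a point from camera to tool coordinates, whose origin is the TCP and whose axes are the flange's). Camera axes: x right, y down, z forward; pixel columns grow to the right and rows downward; lengths in mm; the calibration is good to about 2 mm. The wrist camera is an equidistant fisheye: a pixel r from the principal point sees the ray r / f radians off the axis. A picture is of the moment at which its call begins: read the wrist's pose just before it. calibration takes no time and is no camera call.
A pose or a line that the arm cannot do raises robot.Unreachable and nothing moves.
- robot.hand_in(): hands the job in; it is judged then, once.
Trained networks look in the newest picture that a camera, given by its name, has taken for a name from the list of things; names that differ only in an ending like _2 or _b are one class to them, and where a whole thing is asked for, a point or a joint stands for the part that bears it (a point fixed in the world has none). Each returns a list of dicts, best first, with "confidence" (0 to 1); they miss things now and then, are a little off and sometimes report something else, mostly with a low value. They report only what shows in the picture. A call takes as long as a camera call. They do not tell look-alikes from the thing itself.
- imaging.silhouettes(camera, target): "pixels" (480x640 bool, what is visible of it) and "position" ([column, row] in pixels, amid what is visible of it).
Readings, each from a call of its own:
- status.get_clock(): time.
- status.get_qpos(): joint angles.
- status.get_qd(): joint speeds.
- status.get_tau(): joint torques, N m.
- status.get_eef_pos(): TCP position.
- status.get_ee_rot(): TCP orientation.
- status.get_contact_force(): force on the tool from outside, world axes, zero at the start.
- status.get_torque(): the same for the moment, N m.
- status.get_finger_gap(): finger opening in mm.
- status.get_grip_force(): force on a finger pad.
Only numpy, scipy, OpenCV 4.12 (cv2) and the standard library are available. Lean on these libraries where they do the work, as an engineer would, in place of code of your own. Each camera call takes 0.05 s, during which the arm holds its last target. There are 200 camera calls.

## Task

Get the cold-pack loader ready for the vaccine box: push the two blue cold packs along the deck, one after the other, into the well so that they lie flat one on the other on the sprung platform, then lay the white temperature logger flat on the middle of the top pack, and finally swing the orange keeper bar shut over it. Leave the other things on the table where they are.

Things in the scene. Friction and masses are not known exactly. Their poses are not given: they have to be found in the camera images.
- loader: Fixed white cold-pack loader, 395 mm long (its y), 174 mm wide. Origin at table level under the middle of the deck's inner edge. Its steel deck (level, top 105 mm up) runs from local y = 0 to its open end at +285 mm; rails (inner faces at x = -78 and +78, 12 mm above the deck) guide packs along local -y into the open-topped well, y = 0 to -104 mm.
- deck_edge (a point): Middle of the deck's inner edge, at deck level (loader-local 0, 0, 105 mm), where the packs drop into the well once their rear face has passed it. The edge has a thumb notch here, 60 mm wide (x) and 22 mm deep, giving fingers room.
- end_wall (a point): Middle of the well's end wall at deck level (loader-local 0, -104, 105 mm). Packs stop against its two corners (33 mm wide each, 12 mm above the deck); between them it is cut down to 45 mm below the deck, 90 mm wide, giving fingers room.
- well_centre (a point): Centre of the well's mouth at deck level (loader-local 0, -52, 105 mm); same axes as the loader.
- platform (a joint): Sprung platform in the well, m downwards: 0 = up, its top 1 mm below the deck. It sinks under weight: about 28 mm for one pack, 60 mm for two, 5 mm more for the logger (125 N/m; range 85 mm). So a pack slid in settles with its top 1 to 6 mm below the deck and the next can be slid on to it; two settle with the top about 11 mm below.
- keeper (a joint): Orange keeper bar that swings level on a post at the well's +x side, rad: 0 = closed, against its stop, pointing along loader -x over the well's middle; it opens towards loader -y (1.57: along -y, clear of the well), up to 1.9. Starts open. Stays where it is left; light friction (0.03 N m).
- keeper_pivot (a point): On the keeper's axis at the bar's mid-height (loader-local 96, -52, 126 mm). The bar is 16 mm wide, 8 high, reaches 115 mm from the axis; a black upright pin (12 mm across) stands 105 mm from the axis, top 145 mm above the table. At angle q it points along loader (-cos q, -sin q). A fingertip on its outer (opening) side can push it shut.
- pack_a_centre (a point): Centre of a blue cold pack, a smooth slippery shell (friction about 0.3), 85 x 150 x 25 mm, 0.4 kg, lying flat across the deck (150 mm side along loader x, 85 mm side along loader y). Site x along its 85 mm, y along its 150 mm, z up. Either pack may be the one nearer the well; at least 40 mm lie between them. Push it.
- pack_b_centre (a point): Centre of the other blue cold pack, the same size and axes.
- logger_centre (a point): Centre of the temperature logger, a flat white box with a small screen, 92 x 58 x 19 mm, 0.07 kg, lying on the table right of the loader; x along its 92 mm, z up. Grip it across the 58 mm.
- temp_logger: The same logger, origin at the centre of its underside.
- oximeter: Bystander, to be left alone: blue and white finger clip meter, 33x58x30 mm; origin at its underside.
- spray: Bystander, to be left alone: clear spray bottle with green trigger, 52x83x250 mm; origin at its underside.
- gel_pump: Bystander, to be left alone: white pump bottle, 69x55x176 mm; origin at its underside.
- vial_red: Bystander, to be left alone: small glass vial with red cap, 23 mm across, 48 mm tall; origin at its underside.
- vial_blue: Bystander, to be left alone: amber glass vial with blue cap, 23 mm across, 58 mm tall; origin at its underside.
- stamp: Bystander, to be left alone: hand stamp with brown handle, 28x54x74 mm; origin at its underside.
Not all that is in view belongs to the job. Leave any yellow look-alike of the part that bears pack_b_centre alone. What is shaped like the temp_logger but red is not meant.

How it is judged (in metres and radians):
On the way, in this order (a step that is already met when the one before it is completed fails the run):
1. a first pack lies flat in the well, on the sunk platform (((horizontal distance between pack_a_centre and well_centre below 0.025 m and z of pack_a_centre in the frame of well_centre below -0.012 m and angle between pack_a_centre's own z axis and vertical below 0.1 rad) or (horizontal distance between pack_b_centre and well_centre below 0.025 m and z of pack_b_centre in the frame of well_centre below -0.012 m and angle between pack_b_centre's own z axis and vertical below 0.1 rad))), for 0.2 s.
2. both packs lie flat in the well, one on the other (horizontal distance between each of pack_a_centre, pack_b_centre and well_centre below 0.025 m and z of each of pack_a_centre, pack_b_centre in the frame of well_centre below -0.012 m and angle between each of pack_a_centre, pack_b_centre's own z axis and vertical below 0.1 rad and value of joint platform above 0.05 m), for 0.2 s.
3. the logger lies flat on the top pack, let go (horizontal distance between logger_centre and well_centre below 0.03 m and z of logger_centre in the frame of well_centre between -0.03 and 0.006 m and angle between logger_centre's own z axis and vertical below 0.12 rad and contact force between the fingers and temp_logger below 0.05 N), for 0.2 s.
4. the keeper is swung shut over it (value of joint keeper below 0.15 rad), for 0.2 s.
At the end, for the whole second after the job is handed in: Both packs lie flat (within 0.1 rad) in the well, centres within 25 mm of its middle and at least 12 mm below deck level, platform sunk more than 50 mm; the logger lies flat (0.12 rad) on the top pack within 30 mm of the middle, at rest and released; the keeper stands within 0.15 rad of closed (all of step 2 and all of step 3 and value of joint keeper below 0.15 rad and linear speed of temp_logger below 0.03 m/s); the robot touches nothing.
It fails at once if a bystander is moved by more than 30 mm (distance of any of oximeter, spray, gel_pump, vial_red, vial_blue, stamp from where it was at the start of the episode above 0.03 m).
It also fails if it takes over 67 s, if anything falls off the work surface, if the arm or the gripper's body presses on something with over 40 N, if the wrist force passes 120 N, or if a joint passes its speed limit or range.

## Working session

There is one attempt and no reset: what is moved stays moved. The work goes in short steps, each a Python script; the robot and the scene stay as the last script left them, time stands still between calls to the robot, and variables do not carry over. Pictures are saved under pics/ and viewed, at most 10 in all, crops included, and the job is handed in when it is done.

```bash
ls; mkdir -p pics; python3 - <<'E'
from cell import robot,set_gripper,imaging,status
import cv2,numpy as np
for n in("scene","top"):
    im=imaging.read_camera(n);cv2.imwrite(f"pics/{n}0.png",im[:,:,::-1])
    c=imaging.calibration(n);print(n,c["vfov"],c["cx"],c["cy"],np.round(c["world_from_camera"],3).tolist())
    for t in("pack_a_centre","temp_logger","loader","keeper"):
        for s in imaging.silhouettes(n,t):
            print(n,t,round(s["confidence"],2),np.round(s["position"]),s["pixels"].sum())
c=imaging.calibration("wrist");print(c["vfov"],c["cx"],c["cy"],np.round(c["T_tool_cam"],3).tolist())
print(status.get_clock(),status.get_ee_rot(),robot.grasp_offset)
E
```

```text
pics
scene 44.08306326123278 316.6737878768448 243.0863892618534 [[0.892, -0.33, 0.31, 5.364], [-0.452, -0.667, 0.592, -942.964], [0.012, -0.668, -0.744, 1241.327], [0.0, 0.0, 0.0, 1.0]]
scene temp_logger 0.66 [364. 356.] 838
scene temp_logger 0.58 [314. 386.] 719
scene loader 0.64 [336. 256.] 7277
scene keeper 0.62 [387. 249.] 289
scene keeper 0.39 [363. 357.] 850
scene keeper 0.34 [335. 255.] 7555
top 55.846087389432455 319.6726032263157 239.90545841820702 [[-0.004, -0.998, 0.057, 391.299], [-1.0, 0.006, 0.025, -40.91], [-0.025, -0.056, -0.998, 1245.183], [0.0, 0.0, 0.0, 1.0]]
top pack_a_centre 0.58 [257. 213.] 2030
top pack_a_centre 0.28 [440. 239.] 790
top pack_a_centre 0.15 [389. 137.] 81
top temp_logger 0.84 [441. 237.] 775
top temp_logger 0.74 [440. 296.] 745
top temp_logger 0.33 [311. 125.] 563
top loader 0.83 [340. 212.] 6627
top keeper 0.83 [377. 171.] 398
65.70646984690485 325.2694782789188 236.6932416703981 [[0.001, -0.958, -0.287, 73.917], [1.0, 0.001, -0.0, -0.751], [0.0, -0.287, 0.958, -169.23], [0.0, 0.0, 0.0, 1.0]]
0.5 [-3.11719439e+00 -3.89781909e-01  2.89170733e-05] 18.700000000000003
```

View pics/scene0.png

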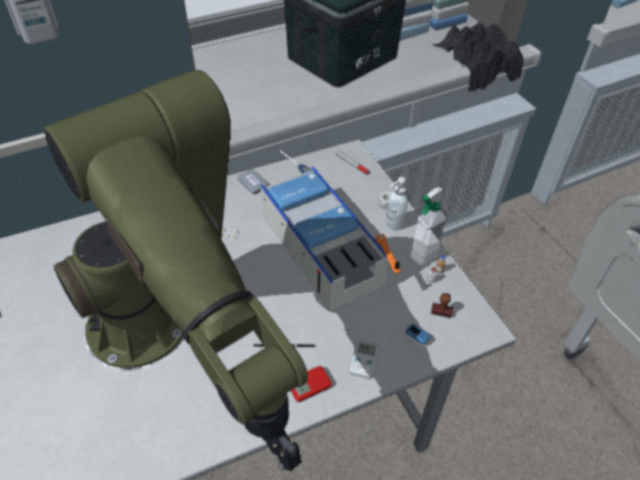

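View pics/top0.png

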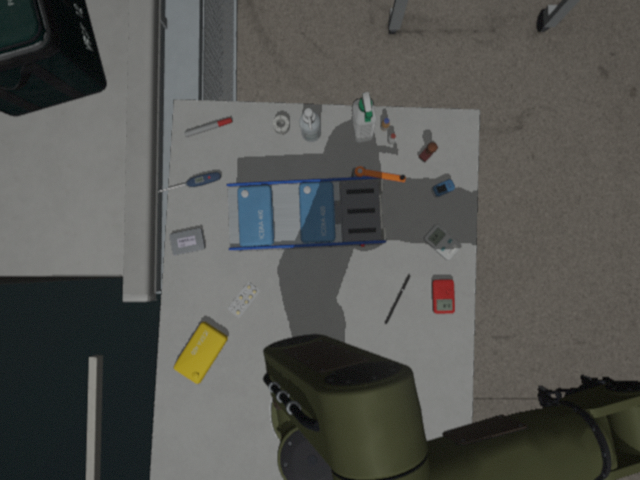

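The blue packs are at top (257,213) and (316,212), and the one nearer the well, on the right, goes first. The yellow look-alike at (200,352) stays where it is. Logger candidates are the white one at top (441,240) and the red one at (443,296); I choose the white one. The loader's local axes are roughly the world axes, with the well on the −y side.

```bash
cat > h.py <<'E'
from cell import robot,set_gripper,imaging,status
import cv2,numpy as np
from scipy.spatial.transform import Rotation as R
def shot(n,f=None):
    "picture + ray function (camera pose at the moment of the picture)"
    c=imaging.calibration(n)
    if n=="wrist":
        T=np.eye(4);T[:3,:3]=R.from_rotvec(status.get_ee_rot()).as_matrix();T[:3,3]=status.get_eef_pos()
        W=T@np.array(c["T_tool_cam"])
    else: W=np.array(c["world_from_camera"])
    im=imaging.read_camera(n)
    if f: cv2.imwrite(f"pics/{f}.png",im[:,:,::-1])
    return im,(n,c,W)
def unproj(cam,px,z):
    n,c,W=cam;px=np.atleast_2d(np.array(px,float));f=240/np.tan(np.radians(c["vfov"]/2))
    d=(px-[c["cx"],c["cy"]])/f
    r=np.linalg.norm(d,axis=1,keepdims=True)
    if n=="wrist": v=np.hstack([d/np.maximum(r,1e-9)*np.sin(r),np.cos(r)])
    else: v=np.hstack([d,np.ones_like(r)])
    v=v@W[:3,:3].T;o=W[:3,3]
    return o+v*((z-o[2])/v[:,2:])
def proj(cam,P):
    n,c,W=cam;p=(np.atleast_2d(P)-W[:3,3])@W[:3,:3];f=240/np.tan(np.radians(c["vfov"]/2))
    if n=="wrist":
        r=np.linalg.norm(p[:,:2],axis=1,keepdims=True);d=p[:,:2]/r*np.arctan2(r,p[:,2:])
    else: d=p[:,:2]/p[:,2:]
    return d*f+[c["cx"],c["cy"]]
def down(yaw):
    "tool z down, tool y at angle yaw from world x"
    y=np.array([np.cos(yaw),np.sin(yaw),0]);z=np.array([0,0,-1.]);return R.from_matrix(np.c_[np.cross(y,z),y,z]).as_rotvec()
def rect(mask):
    cs,_=cv2.findContours(mask.astype(np.uint8),cv2.RETR_EXTERNAL,cv2.CHAIN_APPROX_NONE)
    return [cv2.boxPoints(cv2.minAreaRect(max(cs,key=cv2.contourArea)))]
E
python3 - <<'E'
from h import *
im,cam=shot("top")
P=lambda px,z:np.round(unproj(cam,px,z)[:,:2]).tolist()
print("rails ends",P([(228,184),(381,179),(230,248),(384,243)],117))
print("packs",P([(255,214),(316,212)],130)); print("log",P([(441,240)],19))
print("keeper",P([(356,172),(404,178)],126))
for yaw in(0,np.pi):
  for p in[(500,-60,300),(500,-120,300),(450,-300,300)]:
    q=robot.ik(p,down(yaw));print(yaw,p,None if q is None else np.round(q,2))
E
```

```text
rails ends [[598.0, 218.0], [607.0, -167.0], [436.0, 212.0], [447.0, -173.0]]
packs [[520.0, 147.0], [524.0, -4.0]]
log [[459.0, -337.0]]
keeper [[624.0, -104.0], [608.0, -223.0]]
0 (500, -60, 300) [-0.19  0.14  1.5  -0.    1.51 -0.19]
0 (500, -120, 300) [-0.31  0.16  1.47 -0.    1.51 -0.31]
0 (450, -300, 300) [-0.66  0.23  1.4  -0.    1.52 -0.66]
3.141592653589793 (500, -60, 300) None
3.141592653589793 (500, -120, 300) None
3.141592653589793 (450, -300, 300) [-0.66  0.23  1.4   0.    1.52  2.49]
```

```bash
python3 - <<'E'
from h import *
set_gripper(60)
for i,p in enumerate([(480,-200,330),(520,20,330)]):
    robot.movep(p,down(0.024)); im,cam=shot("wrist",f"w{i}")
    for t in("pack_a_centre","temp_logger","keeper"):
        for s in imaging.silhouettes("wrist",t):
            if s["confidence"]<.3: continue
            b=rect(s["pixels"])[0]; z={"p":130,"t":19,"k":126}[t[0]]
            w=unproj(cam,b,z)[:,:2]
            print(i,t,round(s["confidence"],2),np.round(s["position"]),np.round(b).tolist(),np.round(w).tolist(),np.round(w.mean(0)))
    np.save(f"w{i}.npy",cam[2])
print(status.get_clock())
E
```

```text
0 pack_a_centre 0.61 [374. 122.] [[303.0, 76.0], [443.0, 76.0], [443.0, 165.0], [303.0, 165.0]] [[456.0, -74.0], [595.0, -66.0], [600.0, -158.0], [457.0, -163.0]] [ 527. -115.]
0 pack_a_centre 0.42 [509. 198.] [[493.0, 201.0], [498.0, 187.0], [523.0, 197.0], [517.0, 211.0]] [[661.0, -193.0], [666.0, -177.0], [700.0, -186.0], [695.0, -202.0]] [ 681. -190.]
0 temp_logger 0.86 [210. 279.] [[177.0, 259.0], [239.0, 259.0], [239.0, 299.0], [177.0, 299.0]] [[267.0, -309.0], [362.0, -306.0], [358.0, -368.0], [259.0, -374.0]] [ 312. -339.]
0 temp_logger 0.82 [304. 283.] [[268.0, 290.0], [314.0, 244.0], [344.0, 274.0], [298.0, 320.0]] [[402.0, -352.0], [467.0, -281.0], [509.0, -323.0], [444.0, -398.0]] [ 455. -339.]
0 temp_logger 0.68 [384. 117.] [[290.0, 0.0], [481.0, 0.0], [481.0, 228.0], [290.0, 228.0]] [[429.0, 46.0], [686.0, 71.0], [703.0, -252.0], [434.0, -259.0]] [563. -98.]
0 temp_logger 0.39 [456. 168.] [[435.0, 227.0], [458.0, 109.0], [483.0, 114.0], [461.0, 231.0]] [[633.0, -252.0], [653.0, -90.0], [691.0, -92.0], [672.0, -258.0]] [ 662. -173.]
0 keeper 0.81 [456. 166.] [[436.0, 227.0], [458.0, 109.0], [482.0, 114.0], [461.0, 231.0]] [[600.0, -224.0], [614.0, -98.0], [643.0, -100.0], [629.0, -229.0]] [ 621. -163.]
1 pack_a_centre 0.8 [326.  76.] [[251.0, 35.0], [401.0, 32.0], [403.0, 116.0], [252.0, 119.0]] [[443.0, 189.0], [592.0, 196.0], [596.0, 109.0], [446.0, 103.0]] [519. 149.]
1 temp_logger 0.68 [286. 392.] [[252.0, 378.0], [308.0, 370.0], [312.0, 400.0], [256.0, 407.0]] [[409.0, -294.0], [500.0, -273.0], [506.0, -337.0], [411.0, -362.0]] [ 456. -316.]
1 keeper 0.94 [392. 377.] [[381.0, 396.0], [393.0, 347.0], [408.0, 350.0], [395.0, 400.0]] [[599.0, -234.0], [606.0, -155.0], [626.0, -161.0], [620.0, -241.0]] [ 613. -198.]
4.0167
```

View pics/w0.png

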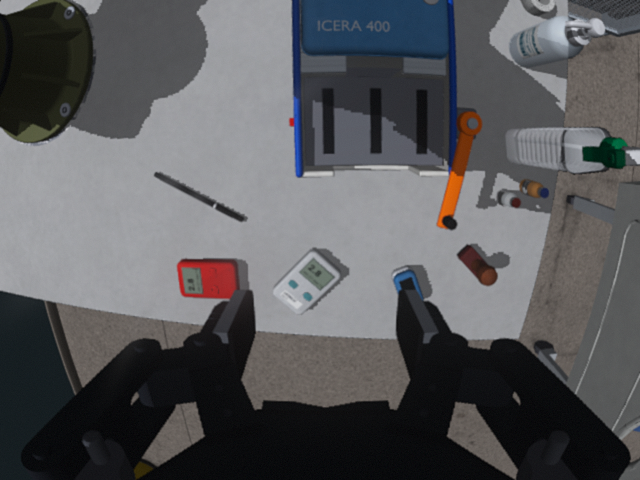

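View pics/w1.png

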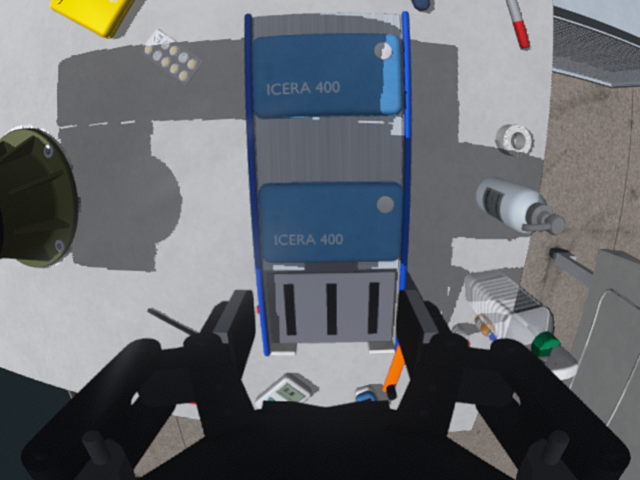

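w0 shows the white logger (screen and two teal buttons) at (309,281) and the red look-alike at (208,279). It also shows the keeper pivot at (469,123), its pin at (449,222), and the well mouth across columns 305–450, rows 72–166. w1 shows the near pack at (331,223) and the far one at (326,76), both blue between the rails.

```bash
cat >> h.py <<'E'
def cam(i): return ("wrist",imaging.calibration("wrist"),np.load(f"w{i}.npy"))
def tri(obs):
    A=[];b=[]
    for c,px in obs:
        o=c[2][:3,3];d=unproj(c,px,0)[0]-o;d/=np.linalg.norm(d);M=np.eye(3)-np.outer(d,d);A.append(M);b.append(M@o)
    return np.linalg.lstsq(np.vstack(A),np.hstack(b),rcond=None)[0]
E
python3 - <<'E'
from h import *
c0,c1=cam(0),cam(1);c=imaging.calibration("top");ct=("top",c,np.array(c["world_from_camera"]))
r=lambda a:np.round(a).tolist()
print("pivot",r(tri([(c0,(469,123)),(ct,(356,172))])), "log",r(tri([(c0,(309,281)),(ct,(440,239))])))
print("rail open end L",r(tri([(c1,(248,15)),(ct,(230,248))])),"R",r(tri([(c1,(404,13)),(ct,(228,184))])))
print("pack near 4c",r(unproj(c1,[(260,187),(402,182),(403,261),(261,264)],130)))
print("pack far 4c",r(unproj(c1,[(253,37),(400,35),(402,116),(254,118)],130)))
print("w1 rails z117",r(unproj(c1,[(248,15),(404,13),(267,354)],117)[:,:2]))
print("w0 rails end z117",r(unproj(c0,[(298,176),(455,174)],117)[:,:2]),"deckedge w0",r(unproj(c0,[(306,73),(447,72)],105)[:,:2]))
print("pivot130",r(unproj(c0,[(469,123),(449,222)],130)[:,:2]))
# logger: whole-silhouette corners, by colour inside the network mask
im=cv2.imread("pics/w0.png")[225:335,255:365]
cv2.imwrite("pics/logcrop.png",cv2.resize(im,None,fx=5,fy=5,interpolation=cv2.INTER_CUBIC))
E
```

```text
pivot [626.0, -108.0, 125.0] log [461.0, -334.0, 24.0]
rail open end L [437.0, 213.0, 120.0] R [592.0, 212.0, 145.0]
pack near 4c [[454.0, 34.0, 130.0], [598.0, 42.0, 130.0], [606.0, -43.0, 130.0], [453.0, -50.0, 130.0]]
pack far 4c [[445.0, 187.0, 130.0], [590.0, 193.0, 130.0], [595.0, 109.0, 130.0], [448.0, 103.0, 130.0]]
w1 rails z117 [[436.0, 215.0], [597.0, 221.0], [453.0, -175.0]]
w0 rails end z117 [[452.0, -176.0], [619.0, -167.0]] deckedge w0 [[457.0, -68.0], [608.0, -57.0]]
pivot130 [[626.0, -112.0], [612.0, -218.0]]
```

View pics/logcrop.png

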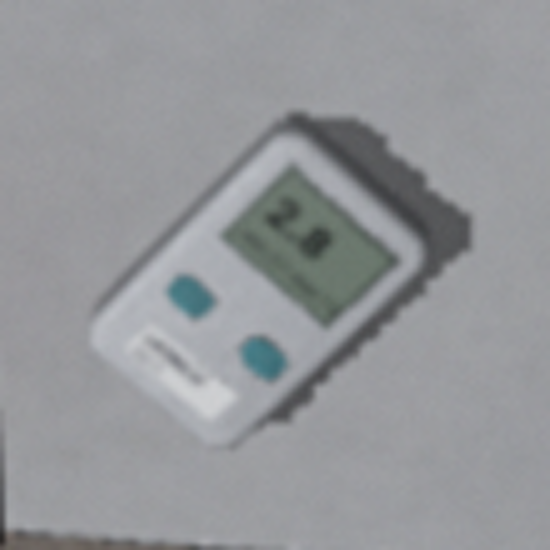

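The crop confirms the white logger, with its screen up and its long axis from lower left to upper right. The fitted loader origin is about (528,−63) with yaw about 0.04. Next I push the near pack.

```bash
cat >> h.py <<'E'
O=np.array([528,-63.]);YAW=0.04
def L(x,y,z): return [O[0]+x*np.cos(YAW)-y*np.sin(YAW),O[1]+x*np.sin(YAW)+y*np.cos(YAW),z]
def push(y0,yend):
    robot.movep(L(0,y0,190),down(YAW)); robot.move_linear(L(0,y0,108),120)
    robot.move_linear(L(0,15,108),100); print("F mid",np.round(status.get_contact_force(),1))
    robot.move_linear(L(0,yend,108),40); print("F",np.round(status.get_contact_force(),1),np.round(status.get_eef_pos(),1))
    robot.wait(.3); robot.move_linear(L(0,yend+8,112),60); robot.move_linear(L(0,yend+8,190),150)
E
python3 - <<'E'
from h import *
push(132,0)
robot.movep(L(0,0,320),down(YAW)); im,c=shot("wrist","w2");np.save("w2.npy",c[2])
for s in imaging.silhouettes("wrist","pack_a_centre"):
    b=rect(s["pixels"])[0];print(round(s["confidence"],2),np.round(s["position"]),np.round(unproj(c,b,102)[:,:2]).tolist())
print(status.get_clock())
E
```

```text
F mid [ 0.4 -0.7 -0.3]
F [-0.1 -0.1 -0.3] [528.  -63.2 108. ]
0.62 [323.  19.] [[439.0, 151.0], [600.0, 157.0], [601.0, 113.0], [441.0, 107.0]]
9.2833
```

View pics/w2.png

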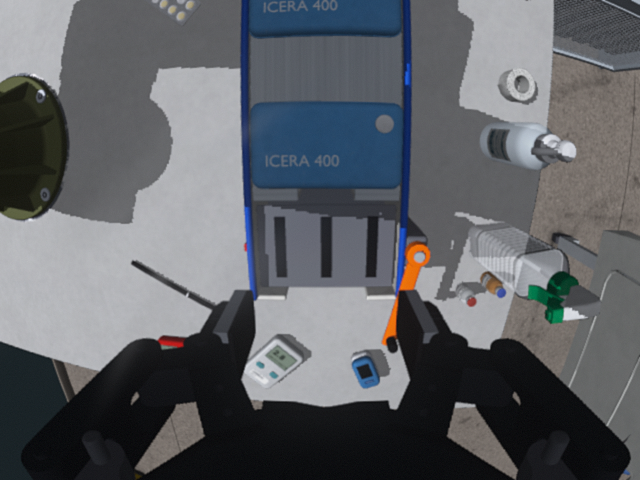

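The near pack at (326,145) still lies on the deck, so I need to find out where it is now.

```bash
python3 - <<'E'
from h import *
c1,c2=cam(1),cam(2)
def loc(p): p=np.asarray(p)[:,:2]-O; return np.round(np.c_[p@[np.cos(YAW),np.sin(YAW)],p@[-np.sin(YAW),np.cos(YAW)]]).tolist()
print(loc(unproj(c1,[(260,187),(402,182),(403,261),(261,264)],130)))
for z in(130,155): print(z,loc(unproj(c2,[(249,104),(400,102),(402,188),(250,188)],z)))
print("pivot",loc(unproj(c2,[(418,257)],130)),"edge",loc(unproj(c2,[(258,205),(397,205)],105)),"farfront",loc(unproj(c2,[(250,36),(402,34)],130)),status.get_eef_pos(),status.get_finger_gap())
E
```

```text
[[-70.0, 99.0], [74.0, 102.0], [79.0, 17.0], [-74.0, 16.0]]
130 [[-73.0, 100.0], [72.0, 102.0], [76.0, 17.0], [-74.0, 17.0]]
155 [[-68.0, 98.0], [67.0, 100.0], [71.0, 21.0], [-69.0, 21.0]]
pivot [[98.0, -55.0]] edge [[-71.0, -6.0], [77.0, -5.0]] farfront [[-72.0, 168.0], [74.0, 170.0]] [527.69048165 -62.9127513  318.20348004] 60.1889657719311
```

```bash
python3 - <<'E'
from h import *
c=imaging.calibration("wrist");cc=("wrist",c,np.array(c["T_tool_cam"]))
for z in(-60,-30,-13,-6,0): print(z,np.round(proj(cc,[(11,30,z),(-11,30,z),(11,-30,z),(-11,-30,z)])).tolist())
print(np.round(status.get_contact_force(),1),np.round(status.get_qpos(),3),status.get_clock())
im,k=shot("scene");cv2.imwrite("pics/s1.png",cv2.resize(im[60:360,160:480,::-1],None,fx=2.4,fy=2))
E
```

```text
-60 [[411.0, 322.0], [404.0, 372.0], [236.0, 321.0], [242.0, 372.0]]
-30 [[396.0, 286.0], [392.0, 331.0], [251.0, 286.0], [255.0, 331.0]]
-13 [[389.0, 271.0], [386.0, 313.0], [258.0, 271.0], [261.0, 313.0]]
-6 [[387.0, 265.0], [384.0, 307.0], [261.0, 265.0], [263.0, 306.0]]
0 [[385.0, 261.0], [382.0, 301.0], [263.0, 261.0], [265.0, 301.0]]
[-0.3 -0.9  0. ] [-0.188  0.2    1.386  0.     1.559 -0.228] 9.2833
```

View pics/s1.png

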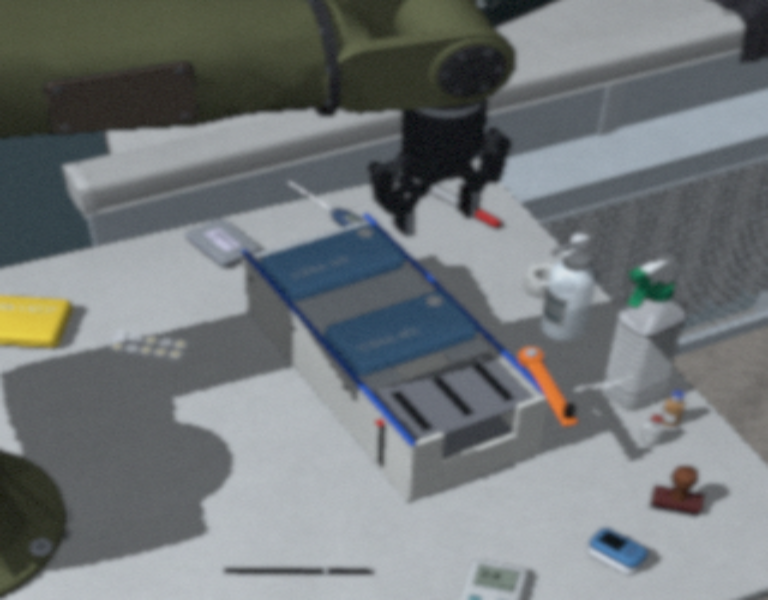

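The arm really did cross without touching. In the image the tips of the half-open fingers appear about 25 mm behind the TCP. I'll touch the deck gently in the gap to measure the real tip height, then push.

```bash
python3 - <<'E'
from h import *
robot.movep(L(0,134,190),down(YAW)); robot.move_linear(L(0,134,112),120)
z=112; f0=status.get_contact_force()[2]
while z>70:
    z-=3; robot.move_linear(L(0,134,z),60); f=status.get_contact_force()-0
    if abs(f[2]-f0)>3: break
print("touch",z,f0,np.round(f,1),np.round(status.get_eef_pos(),1),status.get_clock())
robot.move_linear(L(0,134,z+6),60)
E
```

```text
touch 73 0.7072680892523592 [-0.8 -0.1  5.2] [523.   70.9  73.5] 14.1583
```

```bash
sed -i 's/,108)/,ZP)/g; s/,112)/,ZP+4)/; s/^def push/ZP=79\ndef push/' h.py; python3 - <<'E'
from h import *
robot.move_linear(L(0,15,ZP),100); print("F mid",np.round(status.get_contact_force(),1))
robot.move_linear(L(0,0,ZP),40); print("F",np.round(status.get_contact_force(),1),np.round(status.get_eef_pos(),1))
robot.wait(.3); robot.move_linear(L(0,8,ZP+4),60); robot.move_linear(L(0,8,170),200)
robot.movep(L(0,0,320),down(YAW)); im,c=shot("wrist","w3");np.save("w3.npy",c[2])
print(status.get_clock())
E
```

```text
F mid [-0.   0.3  0.3]
F [-0.6  0.   0.1] [528.  -63.2  79. ]
18.1583
```

View pics/w3.png

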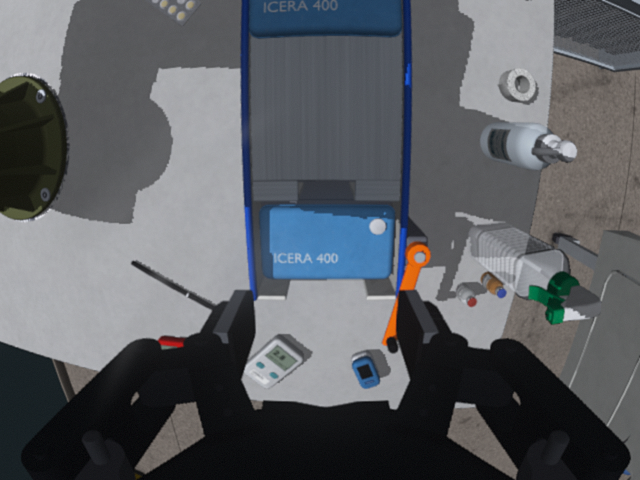

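The first pack lies in the well (rows 205–279). Now the second.

```bash
python3 - <<'E'
from h import *
robot.movep(L(0,290,150),down(YAW)); robot.move_linear(L(0,290,ZP),150)
robot.move_linear(L(0,15,ZP),130); print("F mid",np.round(status.get_contact_force(),1))
robot.move_linear(L(0,-1,ZP),40); print("F",np.round(status.get_contact_force(),1))
robot.wait(.3); robot.move_linear(L(0,8,ZP+4),60); robot.move_linear(L(0,8,150),200)
robot.movep(L(-20,-90,320),down(YAW)); im,c=shot("wrist","w4");np.save("w4.npy",c[2])
for s in imaging.silhouettes("wrist","temp_logger")[:3]:
    b=rect(s["pixels"])[0];w=unproj(c,b,19)[:,:2];print(round(s["confidence"],2),np.round(s["position"]),np.round(b).tolist(),np.round(w).tolist(),np.round(w.mean(0)))
print(status.get_clock())
E
```

```text
F mid [-0.6 -0.5  0.1]
F [ 0.1 -0.3  0.2]
0.92 [186. 306.] [[156.0, 323.0], [157.0, 286.0], [217.0, 289.0], [215.0, 326.0]] [[255.0, -371.0], [268.0, -306.0], [362.0, -304.0], [355.0, -365.0]] [ 310. -336.]
0.66 [282. 316.] [[246.0, 318.0], [292.0, 277.0], [319.0, 307.0], [273.0, 348.0]] [[404.0, -347.0], [471.0, -278.0], [509.0, -323.0], [443.0, -397.0]] [ 457. -336.]
0.44 [356.  80.] [[260.0, 0.0], [454.0, 0.0], [454.0, 278.0], [260.0, 278.0]] [[419.0, 90.0], [668.0, 110.0], [700.0, -272.0], [426.0, -282.0]] [553. -89.]
24.875
```

View pics/w4.png

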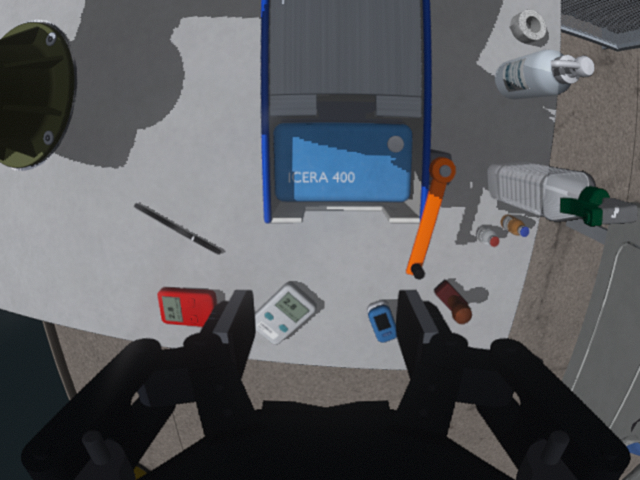

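Both packs are in the well (top pack at (344,162), rows 123–202) and the neighbours are untouched. Next I fix the logger pose and grasp it, checking by touch on the way down.

```bash
python3 - <<'E'
from h import *
c0=cam(0)
k=np.array([(290,120),(432,247),(220,449),(88,335)])/5+[255,225]
w=unproj(c0,k,19)[:,:2];C=w.mean(0);a=(w[0]+w[1]-w[2]-w[3])/2;ang=np.arctan2(a[1],a[0])
print(np.round(C),ang,np.linalg.norm(a),np.linalg.norm(w[1]+w[2]-w[0]-w[3])/2)
C=(C+np.array([456,-337]))/2
yaw=ang-np.pi/2; np.save("pick.npy",[C[0],C[1],yaw])
print(robot.ik([*C,-28],down(yaw)),robot.ik(L(0,-52,66),down(YAW-np.pi/2)))
set_gripper(76)
robot.movep([*C,60],down(yaw)); robot.move_linear([*C,-8],100)
z=-8;f0=status.get_contact_force()[2]
while z>-29:
    z-=3; robot.move_linear([*C,z],60); f=status.get_contact_force()
    if abs(f[2]-f0)>3: break
print("stop",z,f0,np.round(f,1),np.round(status.get_eef_pos(),1),status.get_clock())
E
```

```text
[ 456. -339.] 0.8484789977334908 88.19101726724317 53.1419077371226
[-7.02358623e-01  6.33545421e-01  1.63822506e+00 -4.44089210e-16
  8.69822173e-01  1.99587062e-02] [-2.81091958e-01  4.39284504e-01  1.67916484e+00 -4.44089210e-16
  1.02314331e+00  1.24970437e+00]
stop -29 -0.2521091500003976 [ 0.  -0.8 -0.1] [ 456.2 -338.1  -29.2] 28.9917
```

```bash
python3 - <<'E'
from h import *
C0,C1,yaw=np.load("pick.npy");zp=-28
robot.move_linear([C0,C1,zp],60)
set_gripper(50); print("gap",status.get_finger_gap(),status.get_grip_force(),np.round(status.get_contact_force(),1))
robot.move_linear([C0,C1,20],80); robot.move_linear([C0,C1,160],200); print("gap",status.get_finger_gap(),status.get_grip_force(),status.get_clock())
robot.movep(L(0,-52,160),down(YAW-np.pi/2))
im,c=shot("scene")
for s in imaging.silhouettes("scene","temp_logger")[:4]:print(round(s["confidence"],2),np.round(s["position"]),s["pixels"].sum())
cv2.imwrite("pics/s5.png",cv2.resize(im[120:400,260:480,::-1],None,fx=2.7,fy=2))
print("gap",status.get_finger_gap(),status.get_clock())
E
```

```text
gap 56.70623729472499 64.43274021148682 [-0.8  0.2  5.9]
gap 56.63766121042263 63.75055432319641 31.15
0.84 [340. 235.] 480
0.82 [310. 383.] 998
0.39 [316. 234.] 7709
gap 56.33803111396027 32.375
```

```bash
python3 - <<'E'
from h import *
o=down(YAW-np.pi/2)
robot.move_linear(L(0,-52,85),150); robot.move_linear(L(0,-52,66),40)
print(np.round(status.get_contact_force(),1)); robot.wait(.2)
set_gripper(68); print("gap",status.get_finger_gap()); robot.wait(.2)
robot.move_linear(L(0,-52,90),60); robot.move_linear(L(0,-52,200),200)
robot.movep(L(0,-170,320),down(YAW)); im,c=shot("wrist","w6");np.save("w6.npy",c[2])
for s in imaging.silhouettes("wrist","temp_logger")[:4]:
    b=rect(s["pixels"])[0];w=unproj(c,b,108)[:,:2];print(round(s["confidence"],2),np.round(s["position"]),np.round(w).tolist(),np.round(w.mean(0)))
for s in imaging.silhouettes("wrist","keeper")[:1]:
    b=rect(s["pixels"])[0];print("keeper",np.round(unproj(c,b,130)[:,:2]).tolist())
print("well",np.round(L(0,-52,0)),status.get_clock())
E
```

```text
[ 0.2  0.8 -0.6]
gap 68.16836490277973
0.98 [321.  86.] [[481.0, -87.0], [571.0, -84.0], [574.0, -141.0], [483.0, -145.0]] [ 527. -114.]
0.94 [170. 256.] [[318.0, -280.0], [397.0, -277.0], [393.0, -327.0], [311.0, -333.0]] [ 355. -304.]
keeper [[598.0, -224.0], [615.0, -98.0], [642.0, -100.0], [625.0, -228.0]]
well [ 530. -115.    0.] 37.275
```

View pics/w6.png

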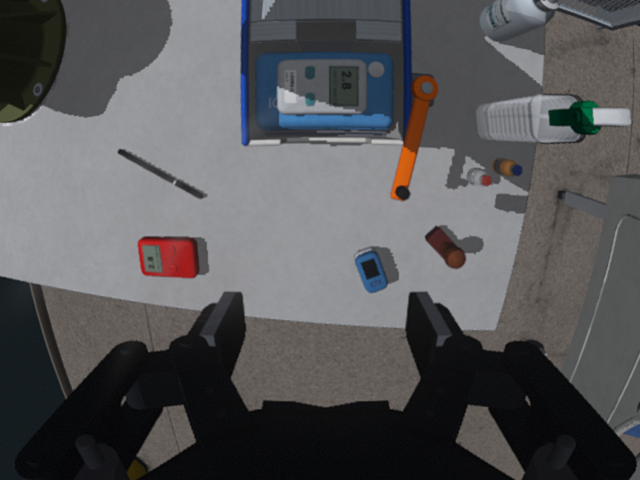

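The logger lies square on the top pack at (527,−114) against a well middle of (530,−115), and the keeper is still open at q≈1.4. Before swinging it shut I check clearance to the vials and the spray bottle.

```bash
python3 - <<'E'
from h import *
c=cam(6)
print("vials",np.round(unproj(c,[(483,181)],48)),np.round(unproj(c,[(516,169)],58)),"spray lower edge",np.round(unproj(c,[(478,118),(478,140)],20)),np.round(unproj(c,[(478,118)],130)), "head",np.round(unproj(c,[(570,117),(545,117)],230)))
pv=np.array([96,-52.])
for q,d in((1.4,35),(0,20)):
    p=pv+100*np.array([-np.cos(q),-np.sin(q)])+d*np.array([np.sin(q),-np.cos(q)]);print(np.round(L(*p,104)),robot.ik(L(*p,104),down(YAW+np.pi/2)))
E
```

```text
vials [[ 734. -209.   48.]] [[ 775. -188.   58.]] spray lower edge [[ 731. -128.   20.]
 [ 734. -157.   20.]] [[ 685. -135.  130.]] head [[ 727. -129.  230.]
 [ 701. -133.  230.]]
[ 648. -215.  104.] [-3.73944005e-01  6.82518024e-01  1.19757614e+00 -4.44089210e-16
  1.26149849e+00 -1.98474033e+00]
[ 527. -135.  104.] [-3.18349544e-01  3.90959207e-01  1.64736775e+00 -4.44089210e-16
  1.10326570e+00 -1.92914587e+00]
```

```bash
python3 - <<'E'
from h import *
pv=np.array([96,-52.]);o=down(YAW+np.pi/2)
P=lambda q,d,z=104:L(*(pv+100*np.array([-np.cos(q),-np.sin(q)])+d*np.array([np.sin(q),-np.cos(q)])),z)
set_gripper(0)
robot.movep(P(1.4,35,200),o); robot.move_linear(P(1.4,35),150)
for q in np.r_[np.arange(1.3,.1,-.2),.04]:
    robot.move_linear(P(q,20),80)
print("F",np.round(status.get_contact_force(),1),np.round(status.get_eef_pos(),1),status.get_clock())
d=20
while d>10 and np.linalg.norm(status.get_contact_force()[:2])<5: d-=2; robot.move_linear(P(0.02,d),40)
print("d",d,"F",np.round(status.get_contact_force(),1))
robot.move_linear(P(0.02,d+15),80); robot.move_linear(P(0.02,d+25,200),150)
robot.movep(L(0,-150,320),down(YAW)); im,c=shot("wrist","w7")
for t in("keeper","temp_logger"):
    for s in imaging.silhouettes("wrist",t)[:2]:
        w=unproj(c,rect(s["pixels"])[0],130 if t=="keeper" else 108)[:,:2];print(t,round(s["confidence"],2),np.round(s["position"]),np.round(w).tolist(),np.round(w.mean(0)))
print(np.round(L(96,-52,0)),status.get_clock())
E
```

```text
F [-0.5  0.1 -0.4] [ 528.  -138.9  104. ] 43.025
d 18 F [ 1.7 -8.2 -1.3]
keeper 0.56 [375. 107.] [[512.0, -108.0], [640.0, -98.0], [641.0, -122.0], [513.0, -131.0]] [ 576. -115.]
temp_logger 0.93 [314. 114.] [[479.0, -84.0], [571.0, -81.0], [574.0, -141.0], [481.0, -145.0]] [ 526. -113.]
temp_logger 0.67 [172. 268.] [[308.0, -329.0], [317.0, -276.0], [397.0, -274.0], [392.0, -324.0]] [ 354. -301.]
[ 626. -111.    0.] 45.8917
```

The keeper is shut against its stop (8 N felt there), lying along the loader's x over the well, and the logger has not moved. The arm is clear, so I hand in.

```bash
python3 -c "
from h import *
print(robot.hand_in(),status.get_clock())"
```

```text
the job is handed in; nothing more can be done
the job is handed in; nothing more can be done
```

I handed the job in at about 46 s: both packs are stacked in the well, the logger lies flat on the middle of the top pack, and the keeper is shut against its stop, but the judge returned no pass or fail.

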